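# Gauge a block against a flip stop

### The arm

A 6-joint arm with a two-finger parallel gripper is mounted at the origin on a cart in front of the work surface, level with it; the furniture and walls round the work are solid. World frame = base frame: x ahead of the robot, y to its left, z up, the work surface at z = 0. Lengths are in m, angles in degrees, forces in N, time in s.
With the tool pointing down it reaches from about 0.35 to 0.875 m from the base axis. Payload 4.2 kg.
Tool frame: the origin (TCP) lies on the centre line of the jaws, within the pads' length; the fingertips stand 25 mm ahead of it and the grasp point (between the pads) lies 6 mm ahead of it; z points along the fingers, y is the line along which they close (so a half turn about z gives the same grasp; the last joint's range is limited). The gripper opens to 87 mm and grips with 3 to 60 N. Pads are 19 mm wide; open, the fingers measure 117 mm over their backs; the gripper's body (75 mm by 190 mm) begins 51 mm behind the grasp point.
Start: joints at [-53.365, 22.042, 0.453, 0, -68.411, -14.817], TCP at [0.232, -0.58, 0.248] pointing down, gripper open.
Joint ranges: [-179.83, 179.83], [-69.29, 118.12], [-61.27, 80.66], [-181.25, 117.63], [-171.15, -9.14], [-177.46, 177.46]. Speed limits (degrees/s): [159.86, 159.86, 180, 180, 180, 180].

### API

Orientations are given as a 3x3 rotation matrix whose columns are the frame's x, y, z axes.
In Python, from station import r gives the robot as it stands.
- The arm moves only by the tool move_arm, never from a script. Its argument "series" is a list of rows, each an object with "grip": the opening, from 0 (shut) to 1 (fully open); "xyz": the shift along the tool's x, y, z in mm, a list of three; "angular": the turn, a rotation vector about the tool's x, y, z in rad, a list of three. A call has 1 to 10 rows; each row is the pose to reach, as a shift and turn from the pose commanded when the call began, along the tool's axes at that moment; what a row does not reach only later rows make up. A row lasts 1/10 s, in which the tool goes at most 50 mm and 8.59 degrees, less where a joint would pass 70% of its speed; a pose out of reach is approached as far as the arm can. A call with a gripper value outside its range is refused whole. The fingers move at their own pace and stop on an object; the grip force is fixed at half the most. Time passes only in rows, so rows that repeat a pose let the fingers close. It gives the time, the measured TCP pose, the force, the opening and the grip force at its end, in the units of the state.
- r.sense(): the state, without advancing time (a new reading comes with each control period).
- r.capture(name): name is "scene" or "top" or "wrist"; returns a dict with "img" (400x640x3 uint8, red, green, blue), "camera_matrix" (3x3 intrinsics, pixels), "rvec" (rotation vector, rad) and "tvec" (3), from world to camera coordinates, as OpenCV has them; the wrist camera has in their place "hand_eye" (4x4, takes a point from camera to tool coordinates, whose origin is the TCP and whose axes are the flange's). Camera axes: x right, y down, z forward; pixel columns grow to the right and rows downward; lengths in m; the calibration is good to about 2 mm. A picture is of the moment at which its call begins: read the wrist's pose just before it. There is no depth.
- r.finish_job(): hands the job in; it is judged then, once.
The state is a dict: "time_s": time; "joints": joint angles; "joint_velocities": joint speeds; "effort": joint torques, N m; "tcp_pos": TCP position; "ee_rot": TCP orientation; "wrist_force": force on the tool from outside, world axes, zero at the start; "moment": the same for the moment, N m; "gripper_width": opening from 0.0 (shut) to 1.0 (fully open); "gripper_force": force on a finger pad.
Only numpy, scipy, OpenCV 4.12 (cv2) and the standard library are available. Lean on these libraries where they do the work, as an engineer would, in place of code of your own. Each camera call takes 0.05 s, during which the arm holds its last target. There are 200 camera calls.

### The job

Flip the hinged stop on the fence fully down, then slide the hardwood block along the bed until its end is flat against the fence and its side bears on the tip of the stop screw, and keep it lightly pressed against both for about a second (a few newtons; never push it against the stop or the fence with more than 20 N). Then let go of the block and flip the stop back up about as it stood before, leaving the block exactly where it was gauged, flat on the bed and square to the fence, and leave the other things on the bench alone.

Things in the scene. Friction and masses are not known exactly. Their poses are not given: they have to be found in the camera images.
- fixture: Fixed gauging fixture: steel bed plate 12 mm thick on the surface, fence along its far edge. Axes: +x away from the robot through the fence, +y along the fence (left), z up; placed and turned differently each time. Origin on the underside, in the plane of the fence's front face. Bed top z = 12 mm, bed x = -150 to 42, y = -125 to 95 mm
- fence: Aluminium fence on the bed; same origin and axes as the fixture. Flat front face is the plane x = 0 (facing -x); x 0 to 32 mm, as long as the bed, top at z = 52 mm. On top of it at y = 15 to 65 mm is the dark carriage that holds the stop's hinge (x = -2 to 38, top z = 76 mm). The block's friction on fence and screw is 0.5 to 0.75
- stop_hinge (a point): Hinge centre of the flip stop, at fixture x = 16, y = 40, z = 64 mm. The hinge axis is the fixture's y axis. The stop is a steel leaf 14 mm thick (fixture y = 33 to 47 mm): when down, an arm runs forward from the hinge to an upright tongue at x = -22 to -10 mm, z = 20 to 100 mm; the cross bar sticks out of the tongue's top to +y, the stop screw out of its lower part to -y
- flip_stop (a joint): Angle of the flip stop, rad: 0 = fully down on its end stop, growing as it swings up and back over the fence, at most 1.9; starts raised (1.5 to 1.85). It stays where it is left (hinge friction 0.10 N m, about 2.5 N at the cross bar). The stop is rigid along y
- stop_screw_bore (a point): Centre of the hole in the leaf's -y side from which the stop screw (8 mm rod, flat 12 mm tip) sticks out towards -y; stop down: fixture x = -16, y = 33, z = 34 mm. The tip that gauges the block stands 16 to 32 mm out from this point (fixture y = 17 down to 1 mm): how far differs each time and is not measured, so find it by touch. The screw is locked and rigid
- stop_grip (a point): Middle of the cross bar by which the stop is flipped: round bar 12 mm thick along fixture y, free from y = 47 to 89 mm, 16 mm cap on its end, 44 mm from the hinge axis. Stop down: at fixture x = -16, y = 68, z = 94 mm. It circles back over the hinge as the stop rises. Pinch it from above with the fingers closing along fixture x (it turns between the pads), or push it
- block: Brown hardwood block 45 (own x) by 90 (own y) by 38 mm high, 0.08 to 0.16 kg; origin at the centre of its underside. Lies on the bed 15 to 50 mm short of the fence, on the -y side of the stop, its length across the fence within 0.25 rad. Gauged, its far 45 mm end is flat on the fence (origin at fixture x = -45 mm) and its +y side on the screw tip. Grip its 45 mm width, on the half nearer the robot
- whetstone: Bystander: whetstone 42x110x18 mm lying on the bench to the right; origin at the centre of its underside
- mug: Bystander: pale mug 93 mm high, 78 mm wide, to the right; origin at the centre of its underside
- tape_measure: Bystander: tape measure 34x68x60 mm to the right; origin at the centre of its underside
Mind the look-alikes: they are no part of the job. Of the things that look like the block, the middle-sized one is meant.

How it is judged:
By the outcome, as a careful person would: the job done as asked, in the order asked, and still so for the second after the job is handed in, with the robot touching nothing.
It also fails if it takes over 72 s, if anything falls off the work surface, if the arm or the gripper's body presses on something with over 40 N, if the wrist force passes 120 N, or if a joint passes its speed limit or range.

## Working session

There is one attempt and no reset: what is moved stays moved. The work goes in short steps, Python scripts to look and compute and a tool call to move; the robot and the scene stay as the last step left them, time stands still between calls to the robot, and variables do not carry over. Pictures are saved under pics/ and viewed, at most 10 in all, crops included, and the job is handed in when it is done.

Besides the shell and the picture viewer there is one more tool, called by a JSON object that holds its "op" and its "data", one argument or row to a line. move_arm: Moves the arm, as the interface text tells. Its arguments: {"type":"object","properties":{"series":{"type":"array"}},"required":["series"]}

```bash
mkdir -p pics
python3 - <<'E'
from station import r
import cv2,pickle
d={}
for n in("scene","top","wrist"):
    c=r.capture(n);d[n]=c;cv2.imwrite(f"pics/{n}0.png",c["img"][:,:,::-1])
    print(n,{k:v for k,v in c.items() if k!="img"})
pickle.dump(d,open("cap0.pkl","wb"));s=r.sense();print(s)
E
```

```text
scene {'camera_matrix': array([[388.03946258,   0.        , 324.64265703],
       [  0.        , 388.03946258, 191.91662151],
       [  0.        ,   0.        ,   1.        ]]), 'rvec': array([ 0.77251631, -2.39708556,  1.33006981]), 'tvec': array([0.33859847, 0.31817256, 0.75533358])}
top {'camera_matrix': array([[381.95190535,   0.        , 316.8262464 ],
       [  0.        , 381.95190535, 203.61653336],
       [  0.        ,   0.        ,   1.        ]]), 'rvec': array([ 2.188751  , -2.13283399,  0.07297666]), 'tvec': array([-0.1599087 ,  0.54878612,  1.0047386 ])}
wrist {'camera_matrix': array([[283.27496219,   0.        , 319.2500998 ],
       [  0.        , 283.27496219, 196.28686745],
       [  0.        ,   0.        ,   1.        ]]), 'hand_eye': array([[-1.06541999e-03, -9.62999626e-01, -2.69500621e-01,
         7.41066643e-02],
       [ 9.99999231e-01, -1.19720613e-03,  3.24637052e-04,
        -2.45110326e-04],
       [-6.35273155e-04, -2.69500068e-01,  9.63000161e-01,
        -1.36887753e-01],
       [ 0.00000000e+00,  0.00000000e+00,  0.00000000e+00,
         1.00000000e+00]])}
{'time_s': 0.15, 'joints': array([-5.33651976e+01,  2.20788818e+01,  3.98229588e-01, -1.89869413e-02,
       -6.84119627e+01, -1.48166856e+01]), 'joint_velocities': array([ 0.02894903, -0.15465668,  0.22288869,  0.06377639, -0.04350841,
        0.05041015]), 'effort': array([-3.74486899e-04, -3.91052413e+01,  1.87586117e+01,  4.22228694e+00,
        1.23614701e-02, -1.40157154e-04]), 'tcp_pos': array([ 0.23214558, -0.57984329,  0.24673666]), 'ee_rot': array([[-9.28413714e-01, -3.71547387e-01, -7.17266830e-04],
       [-3.71548061e-01,  9.28412540e-01,  1.48097067e-03],
       [ 1.15668735e-04,  1.64145258e-03, -9.99998646e-01]]), 'wrist_force': array([-0.29378131,  0.13694861,  0.52818404]), 'moment': array([-0.05282564,  0.00214433,  0.03507695]), 'gripper_force': 0.0, 'gripper_width': 0.9966113970290731}
```

View pics/scene0.png

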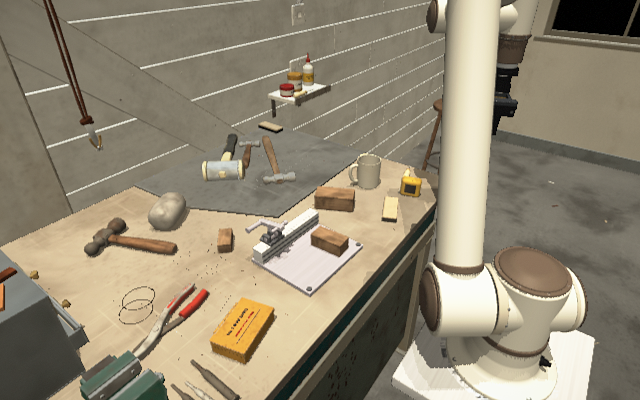

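View pics/top0.png

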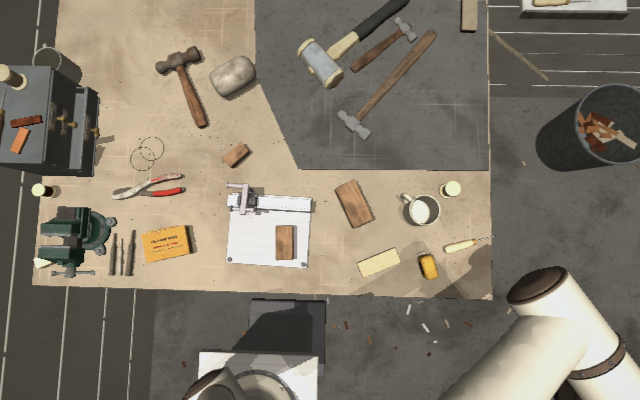

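Brown blocks in the top view are the small one at (236,154), the large one at (353,203), and the one on the bed at (286,242). The one on the bed is middle-sized and lies short of the fence, so it fits the description. I'll confirm it in an enlarged crop.

Run:
```python
import cv2
t=cv2.imread("pics/top0.png")[170:280,215:325];s=cv2.imread("pics/scene0.png")[200:300,240:370]
cv2.imwrite("pics/tc.png",cv2.resize(t,(600,600),interpolation=cv2.INTER_CUBIC))
cv2.imwrite("pics/sc.png",cv2.resize(s,(780,600),interpolation=cv2.INTER_CUBIC))
```

```text
(no output)
```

View pics/tc.png

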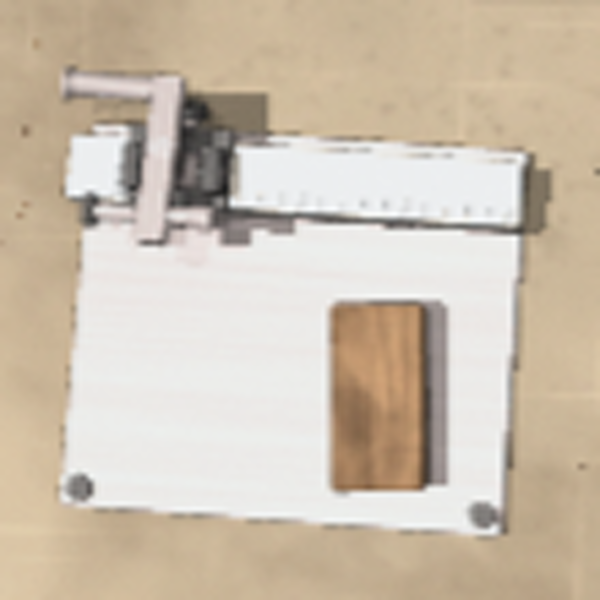

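View pics/sc.png

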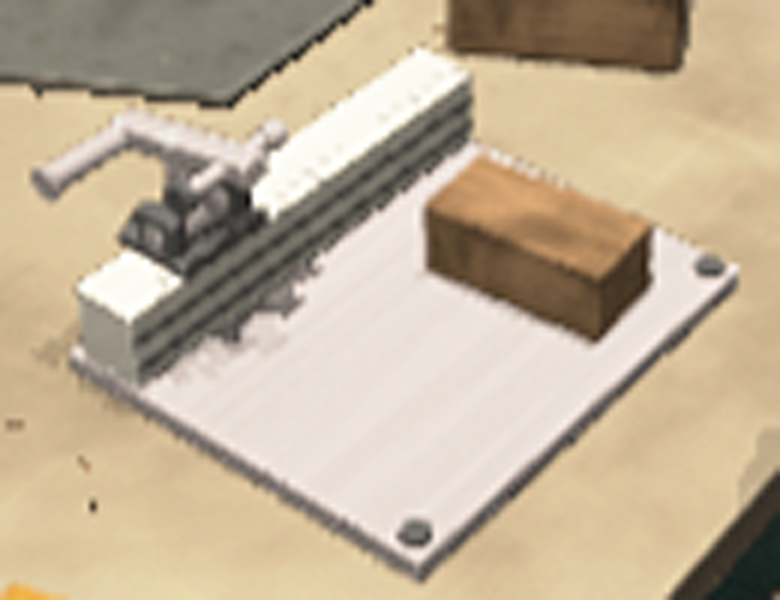

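The crop confirms it: the middle-sized block lies on the bed at scene crop (540,240) and top crop (380,395). The stop is raised, with its bar end at top crop (70,82) and scene crop (45,182). Next I'll fit poses from both views.

```bash
cat > h.py <<'E'
import numpy as np,cv2,pickle
from scipy.optimize import least_squares
from scipy.spatial.transform import Rotation as R
D=pickle.load(open("cap0.pkl","rb"))
def proj(n,P):
    c=D[n];return cv2.projectPoints(np.float64(P).reshape(-1,1,3),c["rvec"],c["tvec"],c["camera_matrix"],None)[0][:,0]
T=lambda u,v:(215+u/5.4545-.5,170+v/5.4545-.5)
S=lambda u,v:(240+u/6-.5,200+v/6-.5)
def W(p,P):
    P=np.float64(P);c,s=np.cos(p[2]),np.sin(p[2])
    return np.c_[p[0]+c*P[:,0]-s*P[:,1],p[1]+s*P[:,0]+c*P[:,1],P[:,2]+p[3]]
def fit(obs,p0):
    def f(p):return np.concatenate([(proj(n,W(p,[P]))[0]-px) for n,P,px in obs])
    q=least_squares(f,p0,loss="soft_l1");return q.x,f(q.x)
E
python3 - <<'E'
from h import *
m=1e-3
o=[("top",(-.15,.095,.012),T(62,505)),("top",(-.15,-.125,.012),T(502,533)),("top",(0,-.125,.052),T(522,228)),("top",(.032,-.125,.052),T(527,153)),("top",(0,.095,.052),T(68,197)),("top",(.032,.095,.052),T(72,135)),
("scene",(-.15,.095,.012),S(418,565)),("scene",(-.15,-.125,.012),S(738,268)),("scene",(0,.095,.052),S(130,325)),("scene",(.032,.095,.052),S(80,288)),("scene",(0,-.125,.052),S(470,75)),("scene",(.032,-.125,.052),S(425,48))]
F,e=fit(o,[.5,0,0,0]);print("fixture",F.round(4),np.degrees(F[2]),e.round(1))
b=[("top",(.0225*sx,.045*sy,.038),T(*px)) for sy,sx,px in[(1,-1,(332,303)),(1,1,(425,303)),(-1,1,(420,488)),(-1,-1,(333,490))]]
b+=[("scene",(.0225*sx,.045*sy,.038),S(*px)) for sy,sx,px in[(1,-1,(427,210)),(1,1,(478,155)),(-1,1,(650,232)),(-1,-1,(600,277))]]
b+=[("scene",(-.0225,.045,0),S(427,268)),("scene",(-.0225,-.045,0),S(598,340))]
B,e=fit(b,[.45,-.05,-1.57,.012]);print("block",B.round(4),np.degrees(B[2]),e.round(1))
c,s=np.cos(F[2]),np.sin(F[2]);Ri=np.array([[c,s],[-s,c]])
print("block in fixture",Ri@(B[:2]-F[:2]),np.degrees(B[2]-F[2])+90)
g=lambda P:np.r_[proj("top",P)[0]-T(70,82),proj("scene",P)[0]-S(45,182)]
q=least_squares(g,[.6,.1,.1]);p=q.x;print("cap",p,"fix",Ri@(p[:2]-F[:2]),p[2]-F[3],q.fun)
for th in(1.5,1.6,1.7,1.8):
    x,z=-32,30
    # up: grip rotates over the hinge
    print(th,16+x*np.cos(th)+z*np.sin(th),64-x*np.sin(th)+z*np.cos(th))
np.save("F.npy",F);np.save("B.npy",B)
E
```

```text
fixture [ 0.5355 -0.0042 -0.0374 -0.0022] -2.140456950976316 [ 0.1 -0.   0.5  0.3 -0.2 -0.5 -0.3  1.2 -0.1  0.   0.3 -0.6  0.4  0.2
  0.4  0.2 -0.  -0.6 -0.9  0.3  0.4 -0.3 -0.9  0.2]
block [ 0.4476 -0.0631 -1.5371  0.0102] -88.06928066986949 [-0.  -0.2  0.  -0.3  1.   0.5 -0.3  0.2 -1.  -0.9  0.4 -0.5  0.9 -1.4
 -0.   0.6 -0.7  0.9 -0.1  1.8]
block in fixture [-0.0856753  -0.06209529] 4.07117628110683
cap [0.58969381 0.08146086 0.09128025] fix [0.050945   0.08763159] 0.09346636600996643 [-0.05083686 -0.07058679  0.08109407  0.01752287]
1.5 43.661259144755135 98.04195562136083
1.6 46.9215928048864 95.11036962828949
1.7 49.872968131030845 91.86793910561326
1.8 52.485895956524644 88.34706134730963
```

```bash
cat >> h.py <<'E'
F=np.load("F.npy") if __import__("os").path.exists("F.npy") else None
def plan(x,y,z,yaw):
    """fixture mm TCP target, tool-x heading in fixture deg -> shift mm, rotvec in current tool axes"""
    from station import r
    s=r.sense();M=s["ee_rot"];p=W([F[0],F[1],F[2],0],[[x/1e3,y/1e3,z/1e3]])[0]
    a=np.radians(yaw)+F[2];X=[np.cos(a),np.sin(a),0];Z=[0,0,-1.];G=np.c_[X,np.cross(Z,X),Z]
    print("shift",(M.T@(p-s["tcp_pos"])*1e3).round(1),"turn",R.from_matrix(M.T@G).as_rotvec().round(4))
    state(s)
def state(s=None):
    from station import r
    s=s or r.sense();q=W([0,0,-F[2],0],[s["tcp_pos"]-[F[0],F[1],0]])[0]
    f=W([0,0,-F[2],0],[s["wrist_force"]])[0]
    M=s["ee_rot"];print("t",round(s["time_s"],2),"fix",(q*1e3).round(2),"yaw",round(float(np.degrees(np.arctan2(M[1,0],M[0,0])-F[2])),2),"F",f.round(2),"M",s["moment"].round(3),"w",round(s["gripper_width"],3),"gf",s["gripper_force"])
E
python3 -c "
from h import *
plan(50,76,180,-90)"
```

```text
shift [-572.1  470.8   67.4] turn [ 1.5000e-03  8.0000e-04 -1.1528e+00]
t 0.15 fix [-281.65 -586.57  246.74] yaw -156.05 F [-0.3   0.13  0.53] M [-0.053  0.002  0.035] w 0.997 gf 0.0
```

{"op": "move_arm", "data": {
  "series": [
    {"grip":0.5,"xyz":[-572,471,0],"angular":[0.0015,0.0008,-1.153]},
    {"grip":0.5,"xyz":[-572,471,0],"angular":[0.0015,0.0008,-1.153]},
    {"grip":0.5,"xyz":[-572,471,0],"angular":[0.0015,0.0008,-1.153]},
    {"grip":0.5,"xyz":[-572,471,0],"angular":[0.0015,0.0008,-1.153]},
    {"grip":0.5,"xyz":[-572,471,0],"angular":[0.0015,0.0008,-1.153]},
    {"grip":0.5,"xyz":[-572,471,0],"angular":[0.0015,0.0008,-1.153]},
    {"grip":0.5,"xyz":[-572,471,0],"angular":[0.0015,0.0008,-1.153]},
    {"grip":0.5,"xyz":[-572,471,0],"angular":[0.0015,0.0008,-1.153]},
    {"grip":0.5,"xyz":[-572,471,0],"angular":[0.0015,0.0008,-1.153]},
    {"grip":0.5,"xyz":[-572,471,0],"angular":[0.0015,0.0008,-1.153]}
  ]
}}

```text
time_s: 1.15
tcp_pos: [0.4729, -0.1397, 0.2476]
ee_rot: [[-0.037, -0.999, 0.001], [-0.999, 0.037, -0.001], [0.001, -0.001, -1.0]]
wrist_force: [0.9, -0.6, 0.5]
gripper_width: 0.499
gripper_force: 0.0
```

```bash
python3 -c "
from h import *
plan(50,76,180,-90)"
```

```text
shift [-213.7 -107.6   67.5] turn [-0.001  -0.0013  0.0006]
t 1.15 fix [ -57.5  -137.7   247.64] yaw -89.96 F [ 0.88 -0.58  0.49] M [-0.084 -0.026 -0.061] w 0.499 gf 0.0
```

{"op": "move_arm", "data": {
  "series": [
    {"grip":0.5,"xyz":[-214,-108,67],"angular":[0,0,0]},
    {"grip":0.5,"xyz":[-214,-108,67],"angular":[0,0,0]},
    {"grip":0.5,"xyz":[-214,-108,67],"angular":[0,0,0]},
    {"grip":0.5,"xyz":[-214,-108,67],"angular":[0,0,0]},
    {"grip":0.5,"xyz":[-214,-108,67],"angular":[0,0,0]},
    {"grip":0.5,"xyz":[-214,-108,67],"angular":[0,0,0]},
    {"grip":0.5,"xyz":[-214,-108,67],"angular":[0,0,0]},
    {"grip":0.5,"xyz":[-214,-108,67],"angular":[0,0,0]}
  ]
}}

```text
time_s: 1.95
tcp_pos: [0.5879, 0.0674, 0.1804]
ee_rot: [[-0.038, -0.999, 0.0], [-0.999, 0.038, -0.002], [0.002, -0.0, -1.0]]
wrist_force: [0.2, 0.4, 0.0]
gripper_width: 0.503
gripper_force: 0.0
```

```bash
python3 -c "
from h import *
plan(50,76,108,-90)
from station import r
cv2.imwrite('pics/w1.png',r.capture('wrist')['img'][:,:,::-1])"
```

```text
shift [-2.6 -0.3 72.4] turn [-0.0003 -0.0016 -0.0002]
t 1.95 fix [ 49.73  73.52 180.4 ] yaw -90.01 F [0.2  0.44 0.01] M [0.02  0.121 0.022] w 0.503 gf 0.0
```

View pics/w1.png

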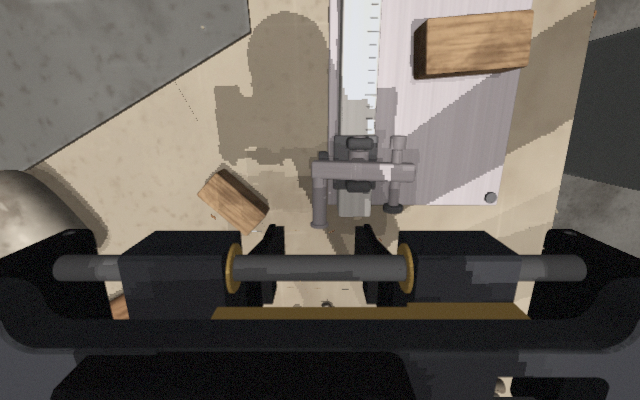

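The picture shows the bar at (320,200) with its cap at (319,222), centred between the fingers, so I can go straight down.

{"op": "move_arm", "data": {
  "series": [
    {"grip":0.5,"xyz":[2,0,36],"angular":[0,0,0]},
    {"grip":0.5,"xyz":[2,0,60],"angular":[0,0,0]},
    {"grip":0.5,"xyz":[2,0,72],"angular":[0,0,0]},
    {"grip":0.5,"xyz":[2,0,72],"angular":[0,0,0]}
  ]
}}

```text
time_s: 2.4
tcp_pos: [0.5874, 0.0647, 0.1074]
ee_rot: [[-0.038, -0.999, -0.002], [-0.999, 0.038, -0.002], [0.002, 0.002, -1.0]]
wrist_force: [-0.1, 0.2, -0.1]
gripper_width: 0.495
gripper_force: 0.0
```

```bash
python3 -c "
from h import *
plan(-16,72,108,-90)"
```

```text
shift [-1.1 65.3 -0.5] turn [ 0.0018 -0.0025 -0.001 ]
t 2.4 fix [ 49.3   70.84 107.39] yaw -90.06 F [-0.08  0.19 -0.1 ] M [ 0.001  0.108 -0.009] w 0.495 gf 0.0
```

{"op": "move_arm", "data": {
  "series": [
    {"grip":0.5,"xyz":[0,10,0],"angular":[0,0,0]},
    {"grip":0.5,"xyz":[0,18,0],"angular":[0,0,0]},
    {"grip":0.5,"xyz":[0,25,0],"angular":[0,0,0]},
    {"grip":0.5,"xyz":[0,32,0],"angular":[0,0,0]},
    {"grip":0.5,"xyz":[0,39,0],"angular":[0,0,0]},
    {"grip":0.5,"xyz":[0,46,0],"angular":[0,0,0]},
    {"grip":0.5,"xyz":[0,53,0],"angular":[0,0,0]},
    {"grip":0.5,"xyz":[0,60,0],"angular":[0,0,0]},
    {"grip":0.5,"xyz":[0,67,0],"angular":[0,0,0]},
    {"grip":0.5,"xyz":[0,73,0],"angular":[0,0,0]}
  ]
}}

```text
time_s: 3.4
tcp_pos: [0.5141, 0.0685, 0.1076]
ee_rot: [[-0.037, -0.999, -0.001], [-0.999, 0.037, -0.002], [0.002, 0.001, -1.0]]
wrist_force: [2.7, 0.1, -1.3]
gripper_width: 0.499
gripper_force: 1.4
```

```bash
python3 -c "
from h import *
state()"
```

```text
t 3.4 fix [-24.11  71.81 107.63] yaw -89.99 F [ 2.73  0.21 -1.3 ] M [-0.016 -0.644  0.015] w 0.499 gf 1.3823341950774193
```

{"op": "move_arm", "data": {
  "series": [
    {"grip":0.5,"xyz":[0,2,0],"angular":[0,0,0]},
    {"grip":0.5,"xyz":[0,4,0],"angular":[0,0,0]},
    {"grip":0.5,"xyz":[0,5,0],"angular":[0,0,0]},
    {"grip":0.5,"xyz":[0,6,0],"angular":[0,0,0]},
    {"grip":0.5,"xyz":[0,6,0],"angular":[0,0,0]}
  ]
}}

```text
time_s: 3.9
tcp_pos: [0.5095, 0.0689, 0.1082]
ee_rot: [[-0.037, -0.999, 0.001], [-0.999, 0.037, -0.001], [0.001, -0.001, -1.0]]
wrist_force: [2.6, -0.1, -1.0]
gripper_width: 0.501
gripper_force: 1.3
```

```bash
python3 -c "
from h import *
state()"
```

```text
t 3.9 fix [-28.7   72.08 108.22] yaw -89.99 F [ 2.61 -0.05 -0.99] M [-0.038 -0.639 -0.056] w 0.501 gf 1.2823018804192543
```

{"op": "move_arm", "data": {
  "series": [
    {"grip":0.5,"xyz":[0,1,0],"angular":[0,0,0]},
    {"grip":0.5,"xyz":[0,2,0],"angular":[0,0,0]},
    {"grip":0.5,"xyz":[0,3,0],"angular":[0,0,0]},
    {"grip":0.5,"xyz":[0,3.5,0],"angular":[0,0,0]},
    {"grip":0.5,"xyz":[0,3.5,0],"angular":[0,0,0]}
  ]
}}

```text
time_s: 4.4
tcp_pos: [0.5061, 0.0691, 0.1083]
ee_rot: [[-0.037, -0.999, 0.001], [-0.999, 0.037, -0.001], [0.001, -0.001, -1.0]]
wrist_force: [3.6, -0.7, -2.0]
gripper_width: 0.5
gripper_force: 2.0
```

```bash
python3 -c "
from h import *
state()"
```

```text
t 4.4 fix [-32.13  72.17 108.34] yaw -89.98 F [ 3.66 -0.58 -2.01] M [-0.041 -1.013  0.039] w 0.5 gf 1.9565927982330322
```

{"op": "move_arm", "data": {
  "series": [
    {"grip":0.5,"xyz":[0,1,0],"angular":[0,0,0]},
    {"grip":0.5,"xyz":[0,1.5,0],"angular":[0,0,0]},
    {"grip":0.5,"xyz":[0,1.5,0],"angular":[0,0,0]}
  ]
}}

```text
time_s: 4.7
tcp_pos: [0.5053, 0.0692, 0.1084]
ee_rot: [[-0.037, -0.999, 0.003], [-0.999, 0.037, -0.001], [0.001, -0.003, -1.0]]
wrist_force: [5.9, -1.5, -4.3]
gripper_width: 0.502
gripper_force: 3.2
```

```bash
python3 -c "
from h import *
state()"
```

```text
t 4.7 fix [-32.89  72.23 108.41] yaw -89.96 F [ 5.93 -1.28 -4.32] M [-0.32  -1.666 -0.088] w 0.502 gf 3.221345767378807
```

{"op": "move_arm", "data": {
  "series": [
    {"grip":0.5,"xyz":[0,1,0],"angular":[0,0,0]},
    {"grip":0.5,"xyz":[0,2,0],"angular":[0,0,0]},
    {"grip":0.5,"xyz":[0,2,0],"angular":[0,0,0]}
  ]
}}

```text
time_s: 5.0
tcp_pos: [0.5051, 0.0695, 0.1087]
ee_rot: [[-0.036, -0.999, 0.007], [-0.999, 0.036, -0.0], [0.0, -0.007, -1.0]]
wrist_force: [10.7, -2.9, -8.1]
gripper_width: 0.498
gripper_force: 5.5
```

```bash
python3 -c "
from h import *
state()
plan(-30,72,200,-90)"
```

```text
t 5.0 fix [-33.12  72.47 108.72] yaw -89.94 F [10.84 -2.51 -8.12] M [-0.9   -2.9   -0.014] w 0.498 gf 5.48924133181572
shift [  0.5  -3.7 -91.3] turn [-0.0067 -0.0001  0.001 ]
t 5.0 fix [-33.12  72.47 108.72] yaw -89.94 F [10.84 -2.51 -8.12] M [-0.9   -2.9   -0.014] w 0.498 gf 5.48924133181572
```

{"op": "move_arm", "data": {
  "series": [
    {"grip":0.5,"xyz":[0,-10,0],"angular":[0,0,0]},
    {"grip":0.5,"xyz":[0,-18,0],"angular":[0,0,0]},
    {"grip":0.5,"xyz":[0,-18,-30],"angular":[0,0,0]},
    {"grip":0.5,"xyz":[0,-18,-70],"angular":[0,0,0]},
    {"grip":0.7,"xyz":[0,-18,-95],"angular":[0,0,0]},
    {"grip":1,"xyz":[0,-18,-95],"angular":[0,0,0]}
  ]
}}

```text
time_s: 5.6
tcp_pos: [0.522, 0.0692, 0.2073]
ee_rot: [[-0.036, -0.999, 0.007], [-0.999, 0.036, 0.001], [-0.001, -0.007, -1.0]]
wrist_force: [-0.4, -0.3, 0.8]
gripper_width: 0.604
gripper_force: 0.0
```

```bash
python3 -c "
from h import *
plan(-111,-64,150,-175.9)"
```

```text
shift [136.8  95.3  56.5] turn [-0.0047  0.006   1.5002]
t 5.6 fix [-16.26  72.82 207.27] yaw -89.95 F [-0.4  -0.3   0.77] M [ 0.017  0.031 -0.048] w 0.604 gf 0.0
```

{"op": "move_arm", "data": {
  "series": [
    {"grip":1,"xyz":[137,95,0],"angular":[-0.005,0.006,1.5]},
    {"grip":1,"xyz":[137,95,20],"angular":[-0.005,0.006,1.5]},
    {"grip":1,"xyz":[137,95,40],"angular":[-0.005,0.006,1.5]},
    {"grip":1,"xyz":[137,95,56],"angular":[-0.005,0.006,1.5]},
    {"grip":1,"xyz":[137,95,56],"angular":[-0.005,0.006,1.5]},
    {"grip":1,"xyz":[137,95,56],"angular":[-0.005,0.006,1.5]},
    {"grip":1,"xyz":[137,95,56],"angular":[-0.005,0.006,1.5]},
    {"grip":1,"xyz":[137,95,56],"angular":[-0.005,0.006,1.5]},
    {"grip":1,"xyz":[137,95,56],"angular":[-0.005,0.006,1.5]},
    {"grip":1,"xyz":[137,95,56],"angular":[-0.005,0.006,1.5]}
  ]
}}

```text
time_s: 6.6
tcp_pos: [0.4192, -0.065, 0.1465]
ee_rot: [[-1.0, -0.027, -0.01], [-0.027, 1.0, -0.002], [0.01, -0.002, -1.0]]
wrist_force: [0.1, -0.7, -0.3]
gripper_width: 1.0
gripper_force: 0.0
```

```bash
python3 -c "
from h import *
plan(-111,-64,46,-175.9)
from station import r
cv2.imwrite('pics/w2.png',r.capture('wrist')['img'][:,:,::-1])"
```

```text
shift [ -4.1   1.1 100.5] turn [-0.0019 -0.0101 -0.0071]
t 6.6 fix [-114.    -65.06  146.52] yaw -176.31 F [ 0.11 -0.69 -0.33] M [-0.097  0.003  0.   ] w 1.0 gf 0.0
```

View pics/w2.png

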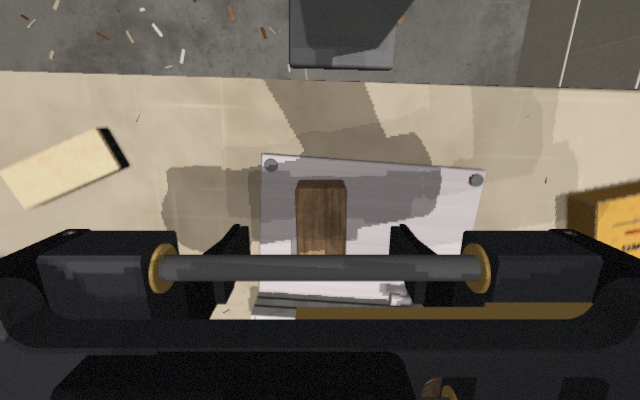

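The block's near end spans columns 296–346 at row 185. It is centred between the fingers and parallel to them, so I'll descend and grip.

{"op": "move_arm", "data": {
  "series": [
    {"grip":1,"xyz":[-4,1,40],"angular":[-0.002,-0.01,-0.007]},
    {"grip":1,"xyz":[-4,1,75],"angular":[-0.002,-0.01,-0.007]},
    {"grip":1,"xyz":[-4,1,95],"angular":[-0.002,-0.01,-0.007]},
    {"grip":1,"xyz":[-4,1,100],"angular":[-0.002,-0.01,-0.007]},
    {"grip":1,"xyz":[-4,1,100],"angular":[-0.002,-0.01,-0.007]},
    {"grip":0.6,"xyz":[-4,1,100],"angular":[-0.002,-0.01,-0.007]},
    {"grip":0.55,"xyz":[-4,1,100],"angular":[-0.002,-0.01,-0.007]}
  ]
}}

```text
time_s: 7.35
tcp_pos: [0.4245, -0.0637, 0.0485]
ee_rot: [[-0.999, -0.041, 0.006], [-0.041, 0.999, 0.001], [-0.006, 0.001, -1.0]]
wrist_force: [-0.6, 0.0, 1.1]
gripper_width: 0.892
gripper_force: 0.0
```

```bash
python3 -c "
from h import *
plan(-111,-64,46,-176)"
```

```text
shift [ 2.4 -0.2  2.4] turn [0.0006 0.006  0.009 ]
t 7.35 fix [-108.67  -63.63   48.45] yaw -175.49 F [-0.63 -0.02  1.11] M [-0.053 -0.012  0.042] w 0.892 gf 0.0
```

{"op": "move_arm", "data": {
  "series": [
    {"grip":0.45,"xyz":[0,0,2],"angular":[0,0.005,0.007]},
    {"grip":0.45,"xyz":[0,0,2],"angular":[0,0.005,0.007]},
    {"grip":0.45,"xyz":[0,0,2],"angular":[0,0.005,0.007]},
    {"grip":0.45,"xyz":[0,0,2],"angular":[0,0.005,0.007]},
    {"grip":0.45,"xyz":[0,0,2],"angular":[0,0.005,0.007]},
    {"grip":0.45,"xyz":[0,0,2],"angular":[0,0.005,0.007]}
  ]
}}

```text
time_s: 7.95
tcp_pos: [0.4238, -0.0639, 0.0455]
ee_rot: [[-0.999, -0.034, -0.001], [-0.034, 0.999, 0.0], [0.001, 0.0, -1.0]]
wrist_force: [-0.0, 0.0, 2.3]
gripper_width: 0.518
gripper_force: 30.0
```

```bash
python3 -c "
from h import *
plan(-90,-40,46,-180)"
```

```text
shift [-21.1  22.4  -0.5] turn [ 0.0001 -0.0013  0.0712]
t 7.95 fix [-109.43  -63.83   45.5 ] yaw -175.92 F [-0.03  0.03  2.29] M [ 0.06   0.129 -0.045] w 0.518 gf 29.978517685085535
```

```bash
python3 -c "
from h import *
plan(-80,-36,45.5,-180)"
```

```text
shift [-31.3  25.7  -0. ] turn [ 0.0001 -0.0013  0.0712]
t 7.95 fix [-109.43  -63.83   45.5 ] yaw -175.92 F [-0.03  0.03  2.29] M [ 0.06   0.129 -0.045] w 0.518 gf 29.978517685085535
```

{"op": "move_arm", "data": {
  "series": [
    {"grip":0.45,"xyz":[-5,4,-0.3],"angular":[0,0,0.02]},
    {"grip":0.45,"xyz":[-12,10,-0.3],"angular":[0,0,0.04]},
    {"grip":0.45,"xyz":[-19,16,-0.3],"angular":[0,0,0.06]},
    {"grip":0.45,"xyz":[-26,21,-0.3],"angular":[0,0,0.071]},
    {"grip":0.45,"xyz":[-31,26,-0.3],"angular":[0,0,0.071]},
    {"grip":0.45,"xyz":[-31,26,-0.3],"angular":[0,0,0.071]},
    {"grip":0.45,"xyz":[-31,26,-0.3],"angular":[0,0,0.071]}
  ]
}}

```text
time_s: 8.65
tcp_pos: [0.4539, -0.0367, 0.0455]
ee_rot: [[-0.999, 0.037, -0.001], [0.037, 0.999, 0.0], [0.001, 0.0, -1.0]]
wrist_force: [-0.3, 0.4, 0.0]
gripper_width: 0.514
gripper_force: 30.0
```

```bash
python3 -c "
from h import *
state()
from station import r
D['top']=r.capture('top');im=D['top']['img'][:,:,::-1]
cv2.imwrite('pics/t2.png',cv2.resize(im[170:280,215:325],(600,600),interpolation=cv2.INTER_CUBIC))"
```

```text
t 8.65 fix [-80.36 -35.52  45.52] yaw 180.03 F [-0.34  0.38  0.04] M [ 0.019 -0.07   0.022] w 0.514 gf 29.979717805981636
```

{"op": "move_arm", "data": {
  "series": [
    {"grip":0.45,"xyz":[-3,0,0],"angular":[0,0,0]},
    {"grip":0.45,"xyz":[-6,0,0],"angular":[0,0,0]},
    {"grip":0.45,"xyz":[-8,0,0],"angular":[0,0,0]},
    {"grip":0.45,"xyz":[-9,0,0],"angular":[0,0,0]},
    {"grip":0.45,"xyz":[-9,0,0],"angular":[0,0,0]}
  ]
}}

```text
time_s: 9.2
tcp_pos: [0.4629, -0.0373, 0.0455]
ee_rot: [[-0.999, 0.037, -0.002], [0.037, 0.999, 0.0], [0.002, 0.0, -1.0]]
wrist_force: [-0.8, -0.2, -0.9]
gripper_width: 0.518
gripper_force: 30.0
```

```bash
python3 -c "
from h import *
state()"
```

```text
t 9.2 fix [-71.28 -35.78  45.54] yaw 180.0 F [-0.79 -0.19 -0.9 ] M [-0.049 -0.009  0.018] w 0.518 gf 29.97923808172345
```

{"op": "move_arm", "data": {
  "series": [
    {"grip":0.45,"xyz":[-1,0,0],"angular":[0,0,0]},
    {"grip":0.45,"xyz":[-2,0,0],"angular":[0,0,0]},
    {"grip":0.45,"xyz":[-2,0,0],"angular":[0,0,0]}
  ]
}}

```text
time_s: 9.5
tcp_pos: [0.4646, -0.0373, 0.0456]
ee_rot: [[-0.999, 0.037, -0.002], [0.037, 0.999, 0.0], [0.002, -0.0, -1.0]]
wrist_force: [-0.3, -0.1, -0.0]
gripper_width: 0.517
gripper_force: 30.0
```

```bash
python3 -c "
from h import *
state()"
```

```text
t 9.5 fix [-69.58 -35.75  45.56] yaw 180.0 F [-0.31 -0.07 -0.04] M [-0.048  0.162 -0.037] w 0.517 gf 29.978214078582823
```

{"op": "move_arm", "data": {
  "series": [
    {"grip":0.45,"xyz":[-1,0,0],"angular":[0,0,0]},
    {"grip":0.45,"xyz":[-2,0,0],"angular":[0,0,0]},
    {"grip":0.45,"xyz":[-2,0,0],"angular":[0,0,0]}
  ]
}}

```text
time_s: 9.8
tcp_pos: [0.4648, -0.0374, 0.0455]
ee_rot: [[-0.999, 0.038, -0.006], [0.038, 0.999, -0.0], [0.006, -0.0, -1.0]]
wrist_force: [-5.8, 3.3, 5.5]
gripper_width: 0.517
gripper_force: 30.0
```

```bash
python3 -c "
from h import *
state()"
```

```text
t 9.8 fix [-69.46 -35.8   45.52] yaw 179.99 F [-5.91  3.1   5.45] M [1.06  1.506 0.077] w 0.517 gf 29.987161299213767
```

```bash
cat >> h.py <<'E'
def cop():
    from station import r
    s=r.sense();f=W([0,0,-F[2],0],[s["wrist_force"]])[0];print("ry mm",(1e3*(.0695*f[1]-s["moment"][2])/f[0]).round(1))
E
python3 -c "
from h import *
cop()"
```

```text
ry mm -23.5
```

{"op": "move_arm", "data": {
  "series": [
    {"grip":0.45,"xyz":[0,0,0],"angular":[0,0,0.004]},
    {"grip":0.45,"xyz":[0,0,0],"angular":[0,0,0.008]},
    {"grip":0.45,"xyz":[0,0,0],"angular":[0,0,0.008]}
  ]
}}

```text
time_s: 10.1
tcp_pos: [0.4649, -0.0373, 0.0455]
ee_rot: [[-0.999, 0.045, -0.005], [0.045, 0.999, -0.0], [0.005, -0.0, -1.0]]
wrist_force: [-4.7, 4.1, 4.3]
gripper_width: 0.515
gripper_force: 30.0
```

```bash
python3 -c "
from h import *
state();cop()"
```

```text
t 10.1 fix [-69.34 -35.71  45.52] yaw 179.55 F [-4.88  3.92  4.32] M [1.085 1.486 0.098] w 0.515 gf 29.991831821389496
ry mm -35.7
```

{"op": "move_arm", "data": {
  "series": [
    {"grip":0.45,"xyz":[3,0,-0.5],"angular":[0,0,0.004]},
    {"grip":0.45,"xyz":[3,0,-0.5],"angular":[0,0,0.008]},
    {"grip":0.45,"xyz":[3,0,-0.5],"angular":[0,0,0.008]}
  ]
}}

```text
time_s: 10.4
tcp_pos: [0.4643, -0.0372, 0.0462]
ee_rot: [[-0.999, 0.053, -0.001], [0.053, 0.999, 0.0], [0.001, 0.0, -1.0]]
wrist_force: [0.2, 0.1, -0.6]
gripper_width: 0.514
gripper_force: 30.0
```

```bash
python3 -c "
from h import *
state();cop()"
```

```text
t 10.4 fix [-69.97 -35.65  46.22] yaw 179.09 F [ 0.16  0.13 -0.56] M [0.021 0.013 0.024] w 0.514 gf 29.979375265538692
ry mm -89.5
```

{"op": "move_arm", "data": {
  "series": [
    {"grip":0.45,"xyz":[-1,0,0],"angular":[0,0,0]},
    {"grip":0.45,"xyz":[-2,0,0],"angular":[0,0,0]},
    {"grip":0.45,"xyz":[-3,0,0],"angular":[0,0,0]},
    {"grip":0.45,"xyz":[-3,0,0],"angular":[0,0,0]}
  ]
}}

```text
time_s: 10.8
tcp_pos: [0.4648, -0.0377, 0.0456]
ee_rot: [[-0.999, 0.053, -0.006], [0.053, 0.999, -0.001], [0.006, -0.001, -1.0]]
wrist_force: [-5.6, 2.1, 1.9]
gripper_width: 0.519
gripper_force: 30.0
```

```bash
python3 -c "
from h import *
state();cop()"
```

```text
t 10.8 fix [-69.39 -36.12  45.6 ] yaw 179.09 F [-5.68  1.91  1.93] M [0.515 1.354 0.212] w 0.519 gf 30.001830300316215
ry mm 14.0
```

{"op": "move_arm", "data": {
  "series": [
    {"grip":0.45,"xyz":[3,0,-0.3],"angular":[0,0,-0.003]},
    {"grip":0.45,"xyz":[3,3,-0.3],"angular":[0,0,-0.003]},
    {"grip":0.45,"xyz":[3,6,-0.3],"angular":[0,0,-0.003]},
    {"grip":0.45,"xyz":[3,9,-0.3],"angular":[0,0,-0.003]},
    {"grip":0.45,"xyz":[3,12,-0.3],"angular":[0,0,-0.003]},
    {"grip":0.45,"xyz":[3,12,-0.3],"angular":[0,0,-0.003]}
  ]
}}

```text
time_s: 11.4
tcp_pos: [0.4648, -0.0248, 0.0465]
ee_rot: [[-0.999, 0.05, -0.001], [0.05, 0.999, 0.0], [0.001, 0.0, -1.0]]
wrist_force: [-0.5, 0.5, -0.9]
gripper_width: 0.513
gripper_force: 30.0
```

```bash
python3 -c "
from h import *
state()"
```

```text
t 11.4 fix [-69.92 -23.22  46.48] yaw 179.3 F [-0.55  0.46 -0.93] M [-0.024  0.001  0.017] w 0.513 gf 29.979434050619602
```

{"op": "move_arm", "data": {
  "series": [
    {"grip":0.45,"xyz":[0,1,0],"angular":[0,0,0]},
    {"grip":0.45,"xyz":[0,2,0],"angular":[0,0,0]},
    {"grip":0.45,"xyz":[0,3,0],"angular":[0,0,0]},
    {"grip":0.45,"xyz":[0,3,0],"angular":[0,0,0]}
  ]
}}

```text
time_s: 11.8
tcp_pos: [0.4647, -0.0222, 0.0464]
ee_rot: [[-0.999, 0.05, -0.001], [0.05, 0.999, 0.0], [0.001, 0.0, -1.0]]
wrist_force: [0.5, -0.4, -2.3]
gripper_width: 0.515
gripper_force: 30.0
```

```bash
python3 -c "
from h import *
state()"
```

```text
t 11.8 fix [-70.13 -20.6   46.44] yaw 179.27 F [ 0.47 -0.37 -2.32] M [-0.074  0.015  0.058] w 0.515 gf 29.979279753752053
```

{"op": "move_arm", "data": {
  "series": [
    {"grip":0.45,"xyz":[0,1,0.4],"angular":[0,0,0]},
    {"grip":0.45,"xyz":[0,2,0.4],"angular":[0,0,0]},
    {"grip":0.45,"xyz":[0,3,0.4],"angular":[0,0,0]},
    {"grip":0.45,"xyz":[0,3,0.4],"angular":[0,0,0]}
  ]
}}

```text
time_s: 12.2
tcp_pos: [0.4648, -0.0191, 0.046]
ee_rot: [[-0.999, 0.05, -0.001], [0.05, 0.999, 0.0], [0.001, 0.0, -1.0]]
wrist_force: [-0.4, -0.5, -1.1]
gripper_width: 0.515
gripper_force: 30.0
```

```bash
python3 -c "
from h import *
state()"
```

```text
t 12.2 fix [-70.1  -17.57  46.04] yaw 179.27 F [-0.42 -0.5  -1.06] M [-0.021 -0.027 -0.004] w 0.515 gf 29.97946078889072
```

{"op": "move_arm", "data": {
  "series": [
    {"grip":0.45,"xyz":[0,1,0],"angular":[0,0,0]},
    {"grip":0.45,"xyz":[0,2,0],"angular":[0,0,0]},
    {"grip":0.45,"xyz":[0,2,0],"angular":[0,0,0]}
  ]
}}

```text
time_s: 12.5
tcp_pos: [0.4649, -0.0171, 0.046]
ee_rot: [[-0.999, 0.05, -0.001], [0.05, 0.999, 0.0], [0.001, 0.0, -1.0]]
wrist_force: [-0.3, 0.6, -0.9]
gripper_width: 0.516
gripper_force: 30.0
```

```bash
python3 -c "
from h import *
state()"
```

```text
t 12.5 fix [-70.07 -15.56  46.04] yaw 179.27 F [-0.29  0.61 -0.92] M [-0.052 -0.071 -0.009] w 0.516 gf 29.979432402178645
```

{"op": "move_arm", "data": {
  "series": [
    {"grip":0.45,"xyz":[0,1,0],"angular":[0,0,0]},
    {"grip":0.45,"xyz":[0,2,0],"angular":[0,0,0]},
    {"grip":0.45,"xyz":[0,2,0],"angular":[0,0,0]}
  ]
}}

```text
time_s: 12.8
tcp_pos: [0.465, -0.0152, 0.046]
ee_rot: [[-0.999, 0.05, -0.001], [0.05, 0.999, 0.0], [0.001, 0.0, -1.0]]
wrist_force: [-0.8, -0.5, -0.8]
gripper_width: 0.511
gripper_force: 30.0
```

```bash
python3 -c "
from h import *
state()"
```

```text
t 12.8 fix [-70.04 -13.57  46.02] yaw 179.27 F [-0.77 -0.53 -0.79] M [-0.078  0.003  0.015] w 0.511 gf 29.97941241133958
```

{"op": "move_arm", "data": {
  "series": [
    {"grip":0.45,"xyz":[0,1,0],"angular":[0,0,0]},
    {"grip":0.45,"xyz":[0,2,0],"angular":[0,0,0]},
    {"grip":0.45,"xyz":[0,2,0],"angular":[0,0,0]}
  ]
}}

```text
time_s: 13.1
tcp_pos: [0.4651, -0.0131, 0.046]
ee_rot: [[-0.999, 0.05, -0.001], [0.05, 0.999, 0.0], [0.001, 0.0, -1.0]]
wrist_force: [0.5, 0.9, -0.2]
gripper_width: 0.512
gripper_force: 30.0
```

```bash
python3 -c "
from h import *
state()"
```

```text
t 13.1 fix [-70.02 -11.57  46.04] yaw 179.27 F [ 0.45  0.94 -0.2 ] M [ 0.013 -0.012  0.003] w 0.512 gf 29.979401417076588
```

{"op": "move_arm", "data": {
  "series": [
    {"grip":0.45,"xyz":[0,1,0],"angular":[0,0,0]},
    {"grip":0.45,"xyz":[0,2,0],"angular":[0,0,0]},
    {"grip":0.45,"xyz":[0,2,0],"angular":[0,0,0]}
  ]
}}

```text
time_s: 13.4
tcp_pos: [0.4652, -0.0112, 0.046]
ee_rot: [[-0.999, 0.05, -0.001], [0.05, 0.999, 0.0], [0.001, 0.0, -1.0]]
wrist_force: [-0.8, -0.5, -0.1]
gripper_width: 0.514
gripper_force: 30.0
```

```bash
python3 -c "
from h import *
state()"
```

```text
t 13.4 fix [-70.01  -9.57  46.04] yaw 179.27 F [-0.81 -0.56 -0.13] M [-0.077  0.026  0.03 ] w 0.514 gf 29.979333258233964
```

{"op": "move_arm", "data": {
  "series": [
    {"grip":0.45,"xyz":[0,1,0],"angular":[0,0,0]},
    {"grip":0.45,"xyz":[0,2,0],"angular":[0,0,0]},
    {"grip":0.45,"xyz":[0,2,0],"angular":[0,0,0]}
  ]
}}

```text
time_s: 13.7
tcp_pos: [0.465, -0.0104, 0.046]
ee_rot: [[-0.999, 0.052, -0.002], [0.052, 0.999, -0.001], [0.002, -0.001, -1.0]]
wrist_force: [2.3, -7.5, -1.2]
gripper_width: 0.511
gripper_force: 30.0
```

```bash
python3 -c "
from h import *
state()"
```

```text
t 13.7 fix [-70.22  -8.79  46.04] yaw 179.16 F [ 2.54 -7.4  -1.19] M [-2.169 -0.514 -0.405] w 0.511 gf 29.965282743796706
```

{"op": "move_arm", "data": {
  "series": [
    {"grip":0.45,"xyz":[0,-1.6,0],"angular":[0,0,0]},
    {"grip":0.45,"xyz":[-1,-1.6,0],"angular":[0,0,0]},
    {"grip":0.45,"xyz":[-2,-1.6,0.2],"angular":[0,0,0]},
    {"grip":0.45,"xyz":[-2.5,-1.6,0.2],"angular":[0,0,0]},
    {"grip":0.45,"xyz":[-2.5,-1.6,0.2],"angular":[0,0,0]}
  ]
}}

```text
time_s: 14.2
tcp_pos: [0.4659, -0.0112, 0.0455]
ee_rot: [[-0.999, 0.05, -0.005], [0.05, 0.999, -0.001], [0.005, -0.001, -1.0]]
wrist_force: [-5.4, 0.7, 2.6]
gripper_width: 0.517
gripper_force: 30.0
```

```bash
python3 -c "
from h import *
state();cop()"
```

```text
t 14.2 fix [-69.3   -9.55  45.53] yaw 179.28 F [-5.43  0.5   2.62] M [0.203 1.281 0.102] w 0.517 gf 29.991567539982498
ry mm 12.3
```

{"op": "move_arm", "data": {
  "series": [
    {"grip":0.45,"xyz":[0,0,-0.1],"angular":[0,0,-0.002]},
    {"grip":0.45,"xyz":[0,0.5,-0.1],"angular":[0,0,-0.002]},
    {"grip":0.45,"xyz":[0,0.8,-0.1],"angular":[0,0,-0.002]},
    {"grip":0.45,"xyz":[0,0.8,-0.1],"angular":[0,0,-0.002]}
  ]
}}

```text
time_s: 14.6
tcp_pos: [0.4659, -0.011, 0.0456]
ee_rot: [[-0.999, 0.049, -0.005], [0.049, 0.999, -0.001], [0.005, -0.001, -1.0]]
wrist_force: [-4.1, -2.2, 2.4]
gripper_width: 0.515
gripper_force: 30.0
```

```bash
python3 -c "
from h import *
state();cop()"
```

```text
t 14.6 fix [-69.31  -9.35  45.56] yaw 179.32 F [-4.05 -2.34  2.41] M [-0.763  1.237 -0.06 ] w 0.515 gf 29.972760351374745
ry mm 25.4
```

{"op": "move_arm", "data": {
  "series": [
    {"grip":0.45,"xyz":[2,0,-0.2],"angular":[0,0,0]},
    {"grip":0.45,"xyz":[2,0,-0.2],"angular":[0,0,0]},
    {"grip":0.45,"xyz":[2,0,-0.2],"angular":[0,0,0]}
  ]
}}

```text
time_s: 14.9
tcp_pos: [0.4656, -0.0107, 0.0459]
ee_rot: [[-0.999, 0.049, -0.002], [0.049, 0.999, -0.001], [0.002, -0.001, -1.0]]
wrist_force: [-0.5, -4.9, -2.0]
gripper_width: 0.512
gripper_force: 30.0
```

```bash
python3 -c "
from h import *
state();cop()"
```

```text
t 14.9 fix [-69.6   -9.11  45.88] yaw 179.32 F [-0.28 -4.9  -1.95] M [-1.586  0.148 -0.191] w 0.512 gf 29.965745760127902
ry mm 542.1
```

{"op": "move_arm", "data": {
  "series": [
    {"grip":0.45,"xyz":[0,0.3,0],"angular":[0,0,0]},
    {"grip":0.45,"xyz":[0,0.3,0],"angular":[0,0,0]},
    {"grip":0.45,"xyz":[0,0.3,0],"angular":[0,0,0]}
  ]
}}

```text
time_s: 15.2
tcp_pos: [0.4656, -0.0106, 0.0459]
ee_rot: [[-0.999, 0.05, -0.002], [0.05, 0.999, -0.001], [0.002, -0.001, -1.0]]
wrist_force: [-1.2, -6.6, -1.7]
gripper_width: 0.513
gripper_force: 30.0
```

```bash
python3 -c "
from h import *
state();cop()"
```

```text
t 15.2 fix [-69.6   -9.02  45.88] yaw 179.3 F [-0.98 -6.63 -1.71] M [-1.932  0.105 -0.338] w 0.513 gf 29.964746399782598
ry mm 125.5
```

{"op": "move_arm", "data": {
  "series": [
    {"grip":0.45,"xyz":[0,-0.2,0.4],"angular":[0,0,0]},
    {"grip":0.45,"xyz":[-1,-0.2,0.4],"angular":[0,0,0]},
    {"grip":0.45,"xyz":[-2,-0.2,0.4],"angular":[0,0,0]},
    {"grip":0.45,"xyz":[-3,-0.2,0.4],"angular":[0,0,0]},
    {"grip":0.45,"xyz":[-3,-0.2,0.4],"angular":[0,0,0]}
  ]
}}

```text
time_s: 15.7
tcp_pos: [0.466, -0.0109, 0.0455]
ee_rot: [[-0.999, 0.049, -0.007], [0.049, 0.999, -0.001], [0.007, -0.002, -1.0]]
wrist_force: [-8.8, -2.0, 5.7]
gripper_width: 0.51
gripper_force: 30.0
```

```bash
python3 -c "
from h import *
state();cop()"
```

```text
t 15.7 fix [-69.22  -9.28  45.53] yaw 179.34 F [-8.73 -2.31  5.74] M [-0.313  2.063  0.081] w 0.51 gf 29.986329269595444
ry mm 27.7
```

{"op": "move_arm", "data": {
  "series": [
    {"grip":0.45,"xyz":[3,0,-0.2],"angular":[0,0,-0.003]},
    {"grip":0.45,"xyz":[3,0,-0.2],"angular":[0,0,-0.003]},
    {"grip":0.45,"xyz":[2,0.2,0],"angular":[0,0,-0.003]},
    {"grip":0.45,"xyz":[1,0.2,0],"angular":[0,0,-0.003]},
    {"grip":0.45,"xyz":[1,0.2,0],"angular":[0,0,-0.003]}
  ]
}}

```text
time_s: 16.2
tcp_pos: [0.466, -0.0109, 0.0455]
ee_rot: [[-0.999, 0.046, -0.005], [0.046, 0.999, -0.001], [0.005, -0.002, -1.0]]
wrist_force: [-5.1, -4.3, 3.3]
gripper_width: 0.514
gripper_force: 30.0
```

```bash
python3 -c "
from h import *
state();cop()"
```

```text
t 16.2 fix [-69.25  -9.26  45.54] yaw 179.48 F [-4.91 -4.48  3.28] M [-1.261  1.249 -0.115] w 0.514 gf 29.972217343747616
ry mm 40.0
```

{"op": "move_arm", "data": {
  "series": [
    {"grip":0.45,"xyz":[2,0,-0.2],"angular":[0,0,-0.004]},
    {"grip":0.45,"xyz":[2,0,-0.2],"angular":[0,0,-0.004]},
    {"grip":0.45,"xyz":[1,0,0],"angular":[0,0,-0.004]},
    {"grip":0.45,"xyz":[0,0,0],"angular":[0,0,-0.004]},
    {"grip":0.45,"xyz":[0,0,0],"angular":[0,0,-0.004]}
  ]
}}

```text
time_s: 16.7
tcp_pos: [0.466, -0.011, 0.0456]
ee_rot: [[-0.999, 0.043, -0.005], [0.043, 0.999, -0.001], [0.005, -0.001, -1.0]]
wrist_force: [-5.1, -5.3, 3.8]
gripper_width: 0.515
gripper_force: 30.0
```

```bash
python3 -c "
from h import *
state();cop()"
```

```text
t 16.7 fix [-69.24  -9.35  45.55] yaw 179.66 F [-4.86 -5.5   3.79] M [-1.411  1.19  -0.34 ] w 0.515 gf 29.967426666989923
ry mm 8.7
```

{"op": "move_arm", "data": {
  "series": [
    {"grip":0.45,"xyz":[0,0,0],"angular":[0,0,0]},
    {"grip":0.45,"xyz":[0,0,0],"angular":[0,0,0]},
    {"grip":0.45,"xyz":[0,0,0],"angular":[0,0,0]},
    {"grip":0.45,"xyz":[0,0,0],"angular":[0,0,0]},
    {"grip":0.45,"xyz":[0,0,0],"angular":[0,0,0]},
    {"grip":0.45,"xyz":[0,0,0],"angular":[0,0,0]},
    {"grip":0.45,"xyz":[0,0,0],"angular":[0,0,0]},
    {"grip":0.45,"xyz":[0,0,0],"angular":[0,0,0]},
    {"grip":0.45,"xyz":[0,0,0],"angular":[0,0,0]},
    {"grip":0.45,"xyz":[0,0,0],"angular":[0,0,0]}
  ]
}}

```text
time_s: 17.7
tcp_pos: [0.466, -0.011, 0.0455]
ee_rot: [[-0.999, 0.043, -0.005], [0.043, 0.999, -0.001], [0.005, -0.001, -1.0]]
wrist_force: [-5.2, -4.8, 3.1]
gripper_width: 0.514
gripper_force: 30.0
```

{"op": "move_arm", "data": {
  "series": [
    {"grip":0.45,"xyz":[0,0,0],"angular":[0,0,0]},
    {"grip":0.45,"xyz":[0,0,0],"angular":[0,0,0]},
    {"grip":0.45,"xyz":[0,0,0],"angular":[0,0,0]}
  ]
}}

```text
time_s: 18.0
tcp_pos: [0.4659, -0.011, 0.0455]
ee_rot: [[-0.999, 0.043, -0.005], [0.043, 0.999, -0.001], [0.005, -0.001, -1.0]]
wrist_force: [-5.1, -5.1, 3.0]
gripper_width: 0.516
gripper_force: 30.0
```

```bash
python3 -c "
from h import *
state();cop()"
```

```text
t 18.0 fix [-69.27  -9.35  45.54] yaw 179.66 F [-4.95 -5.29  3.01] M [-1.441  1.183 -0.339] w 0.516 gf 29.967461926862597
ry mm 5.9
```

{"op": "move_arm", "data": {
  "series": [
    {"grip":0.45,"xyz":[0.5,-0.2,0],"angular":[0,0,0]},
    {"grip":0.45,"xyz":[1,-0.4,0],"angular":[0,0,0]},
    {"grip":0.45,"xyz":[1,-0.4,0],"angular":[0,0,0]}
  ]
}}

```text
time_s: 18.3
tcp_pos: [0.4659, -0.011, 0.0455]
ee_rot: [[-0.999, 0.043, -0.003], [0.043, 0.999, -0.001], [0.003, -0.001, -1.0]]
wrist_force: [-2.4, -5.3, 0.5]
gripper_width: 0.516
gripper_force: 30.0
```

```bash
python3 -c "
from h import *
state();cop()"
```

```text
t 18.3 fix [-69.29  -9.39  45.55] yaw 179.69 F [-2.23 -5.35  0.52] M [-1.472  0.622 -0.351] w 0.516 gf 29.96743701864034
ry mm 9.1
```

{"op": "move_arm", "data": {
  "series": [
    {"grip":0.45,"xyz":[0,-0.3,0],"angular":[0,0,0]},
    {"grip":0.45,"xyz":[0,-0.5,0],"angular":[0,0,0]},
    {"grip":0.45,"xyz":[0,-0.5,0],"angular":[0,0,0]}
  ]
}}

```text
time_s: 18.6
tcp_pos: [0.4659, -0.0111, 0.0455]
ee_rot: [[-0.999, 0.042, -0.003], [0.042, 0.999, -0.0], [0.003, -0.0, -1.0]]
wrist_force: [-3.9, -3.7, 1.1]
gripper_width: 0.519
gripper_force: 30.0
```

```bash
python3 -c "
from h import *
state();cop()"
```

```text
t 18.6 fix [-69.28  -9.46  45.55] yaw 179.74 F [-3.8  -3.87  1.11] M [-1.09   1.078 -0.321] w 0.519 gf 29.96769106015563
ry mm -13.8
```

{"op": "move_arm", "data": {
  "series": [
    {"grip":0.45,"xyz":[0.7,-0.2,0],"angular":[0,0,0]},
    {"grip":0.45,"xyz":[0.7,-0.2,0],"angular":[0,0,0]},
    {"grip":0.6,"xyz":[0.7,-0.2,0],"angular":[0,0,0]},
    {"grip":0.8,"xyz":[0.7,-0.2,0],"angular":[0,0,0]},
    {"grip":0.9,"xyz":[0.7,-0.2,0],"angular":[0,0,0]},
    {"grip":0.9,"xyz":[0.7,-0.2,0],"angular":[0,0,0]},
    {"grip":0.9,"xyz":[0.7,-0.2,0],"angular":[0,0,0]}
  ]
}}

```text
time_s: 19.3
tcp_pos: [0.4665, -0.0106, 0.0459]
ee_rot: [[-0.999, 0.041, -0.0], [0.041, 0.999, 0.0], [0.0, 0.0, -1.0]]
wrist_force: [-0.1, -0.9, 0.5]
gripper_width: 0.859
gripper_force: 0.0
```

```bash
python3 -c "
from h import *
state()"
```

```text
t 19.3 fix [-68.71  -8.98  45.92] yaw 179.81 F [-0.05 -0.88  0.49] M [-0.03  -0.008  0.019] w 0.859 gf 0.0
```

{"op": "move_arm", "data": {
  "series": [
    {"grip":0.9,"xyz":[0,0,-20],"angular":[0,0,0]},
    {"grip":0.9,"xyz":[0,0,-50],"angular":[0,0,0]},
    {"grip":0.8,"xyz":[0,0,-90],"angular":[0,0,0]},
    {"grip":0.6,"xyz":[0,0,-130],"angular":[0,0,0]},
    {"grip":0.5,"xyz":[0,0,-150],"angular":[0,0,0]},
    {"grip":0.5,"xyz":[0,0,-150],"angular":[0,0,0]}
  ]
}}

```text
time_s: 19.9
tcp_pos: [0.4682, -0.0105, 0.1993]
ee_rot: [[-0.999, 0.04, 0.007], [0.041, 0.999, 0.002], [-0.007, 0.002, -1.0]]
wrist_force: [-0.1, -0.3, -1.2]
gripper_width: 0.623
gripper_force: 0.0
```

```bash
python3 -c "
from h import *
from station import r
plan(-17,72,190,-90)
a=r.capture('wrist')['img'];b=r.capture('top')['img']
c=lambda i:cv2.resize(i,(600,300),interpolation=cv2.INTER_CUBIC)
cv2.imwrite('pics/w3.png',np.vstack([c(a[130:260,190:450]),c(b[170:270,215:415])])[:,:,::-1])"
```

```text
shift [-49.7  80.9   9.8] turn [-0.0034  0.0072 -1.5739]
t 19.9 fix [-67.    -8.75 199.26] yaw 179.82 F [-0.04 -0.28 -1.23] M [-0.02  -0.039  0.001] w 0.623 gf 0.0
```

View pics/w3.png

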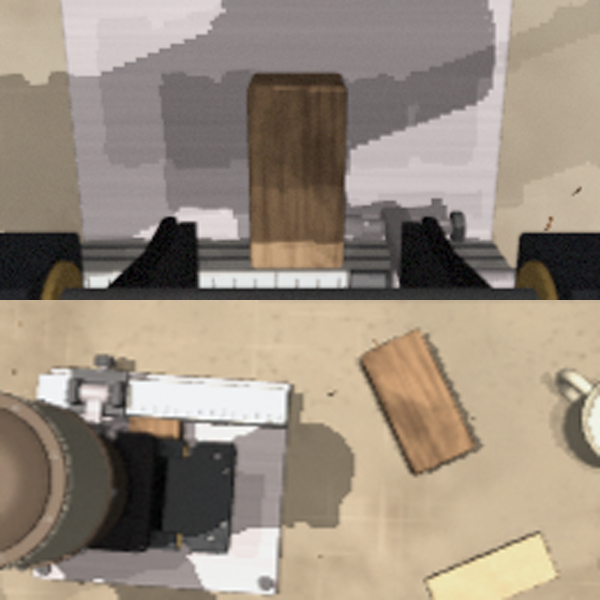

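The wrist crop (upper half) shows the block square against the fence, with its side on the screw at about (348,213). Next is flipping the stop back up.

{"op": "move_arm", "data": {
  "series": [
    {"grip":0.5,"xyz":[-50,81,0],"angular":[-0.003,0.007,-1.574]},
    {"grip":0.5,"xyz":[-50,81,0],"angular":[-0.003,0.007,-1.574]},
    {"grip":0.5,"xyz":[-50,81,0],"angular":[-0.003,0.007,-1.574]},
    {"grip":0.5,"xyz":[-50,81,0],"angular":[-0.003,0.007,-1.574]},
    {"grip":0.5,"xyz":[-50,81,0],"angular":[-0.003,0.007,-1.574]},
    {"grip":0.5,"xyz":[-50,81,0],"angular":[-0.003,0.007,-1.574]},
    {"grip":0.5,"xyz":[-50,81,0],"angular":[-0.003,0.007,-1.574]},
    {"grip":0.5,"xyz":[-50,81,0],"angular":[-0.003,0.007,-1.574]},
    {"grip":0.5,"xyz":[-50,81,0],"angular":[-0.003,0.007,-1.574]},
    {"grip":0.5,"xyz":[-50,81,0],"angular":[-0.003,0.007,-1.574]}
  ]
}}

```text
time_s: 21.0
tcp_pos: [0.5186, 0.0676, 0.1935]
ee_rot: [[-0.106, -0.994, -0.012], [-0.994, 0.106, -0.003], [0.004, 0.011, -1.0]]
wrist_force: [0.1, -0.1, -0.2]
gripper_width: 0.502
gripper_force: 0.0
```

{"op": "move_arm", "data": {
  "series": [
    {"grip":0.5,"xyz":[-50,81,0],"angular":[0,0,0]}
  ]
}}

```text
time_s: 21.1
tcp_pos: [0.482, 0.0975, 0.1935]
ee_rot: [[-0.114, -0.993, -0.01], [-0.994, 0.114, -0.004], [0.005, 0.009, -1.0]]
wrist_force: [-0.6, 2.8, -0.9]
gripper_width: 0.497
gripper_force: 0.0
```

```bash
python3 -c "
from h import *
plan(-17,72,108,-90)"
```

```text
shift [ 24.  -43.   85.2] turn [ 0.0093 -0.0048 -0.0766]
t 21.1 fix [-57.24  99.64 193.49] yaw -94.39 F [-0.73  2.74 -0.92] M [0.272 0.217 0.013] w 0.497 gf 0.0
```

That last one-row call was wrong: I repeated the shift in the new tool frame. It only moved the arm through free air, so nothing was touched. Correcting it now.

{"op": "move_arm", "data": {
  "series": [
    {"grip":0.5,"xyz":[24,-43,0],"angular":[0.009,-0.005,-0.077]},
    {"grip":0.5,"xyz":[24,-43,0],"angular":[0.009,-0.005,-0.077]},
    {"grip":0.5,"xyz":[24,-43,0],"angular":[0.009,-0.005,-0.077]},
    {"grip":0.5,"xyz":[24,-43,0],"angular":[0.009,-0.005,-0.077]}
  ]
}}

```text
time_s: 21.5
tcp_pos: [0.5196, 0.0697, 0.1944]
ee_rot: [[-0.036, -0.999, -0.001], [-0.999, 0.036, 0.002], [-0.002, 0.001, -1.0]]
wrist_force: [-0.1, 0.2, 0.6]
gripper_width: 0.496
gripper_force: 0.0
```

```bash
python3 -c "
from h import *
plan(-17,72,108,-90)"
```

```text
shift [ 1.4 -1.7 86.4] turn [0.0009 0.0018 0.001 ]
t 21.5 fix [-18.63  73.28 194.45] yaw -89.94 F [-0.13  0.21  0.64] M [0.029 0.051 0.031] w 0.496 gf 0.0
```

{"op": "move_arm", "data": {
  "series": [
    {"grip":0.5,"xyz":[1,-2,40],"angular":[0,0,0]},
    {"grip":0.5,"xyz":[1,-2,70],"angular":[0,0,0]},
    {"grip":0.5,"xyz":[1,-2,86],"angular":[0,0,0]},
    {"grip":0.5,"xyz":[1,-2,87],"angular":[0,0,0]}
  ]
}}

```text
time_s: 21.9
tcp_pos: [0.5204, 0.068, 0.106]
ee_rot: [[-0.037, -0.999, -0.004], [-0.999, 0.037, 0.0], [-0.0, 0.004, -1.0]]
wrist_force: [0.3, -1.0, 0.3]
gripper_width: 0.5
gripper_force: 0.0
```

```bash
python3 -c "
from h import *
plan(65.5,72,108,-90)"
```

```text
shift [ -0.4 -83.2  -2.3] turn [0.0042 0.0002 0.0003]
t 21.9 fix [-17.75  71.56 106.05] yaw -89.98 F [ 0.32 -0.99  0.32] M [0.023 0.1   0.035] w 0.5 gf 0.0
```

{"op": "move_arm", "data": {
  "series": [
    {"grip":0.5,"xyz":[0,-8,-2],"angular":[0,0,0]},
    {"grip":0.5,"xyz":[0,-14,-2],"angular":[0,0,0]},
    {"grip":0.5,"xyz":[0,-18,-2],"angular":[0,0,0]},
    {"grip":0.5,"xyz":[0,-22,-2],"angular":[0,0,0]},
    {"grip":0.5,"xyz":[0,-27,-2],"angular":[0,0,0]},
    {"grip":0.5,"xyz":[0,-33,-2],"angular":[0,0,0]},
    {"grip":0.5,"xyz":[0,-39,-2],"angular":[0,0,0]},
    {"grip":0.5,"xyz":[0,-45,-2],"angular":[0,0,0]},
    {"grip":0.5,"xyz":[0,-51,-2],"angular":[0,0,0]},
    {"grip":0.5,"xyz":[0,-57,-2],"angular":[0,0,0]}
  ]
}}

```text
time_s: 22.9
tcp_pos: [0.5797, 0.0671, 0.1117]
ee_rot: [[-0.035, -0.999, 0.002], [-0.999, 0.035, 0.003], [-0.003, -0.002, -1.0]]
wrist_force: [-3.6, -0.8, 1.1]
gripper_width: 0.501
gripper_force: 1.6
```

{"op": "move_arm", "data": {
  "series": [
    {"grip":0.5,"xyz":[0,-6,0],"angular":[0,0,0]},
    {"grip":0.5,"xyz":[0,-12,0],"angular":[0,0,0]},
    {"grip":0.5,"xyz":[0,-18,0],"angular":[0,0,0]},
    {"grip":0.5,"xyz":[0,-23,0],"angular":[0,0,0]},
    {"grip":0.5,"xyz":[0,-26,0],"angular":[0,0,0]},
    {"grip":0.5,"xyz":[0,-26,0],"angular":[0,0,0]}
  ]
}}

```text
time_s: 23.5
tcp_pos: [0.6022, 0.0658, 0.1076]
ee_rot: [[-0.037, -0.999, -0.008], [-0.999, 0.037, 0.001], [-0.001, 0.008, -1.0]]
wrist_force: [-7.5, 1.3, -4.8]
gripper_width: 0.5
gripper_force: 3.6
```

```bash
python3 -c "
from h import *
state()"
```

```text
t 23.5 fix [ 64.    72.45 107.61] yaw -89.97 F [-7.51  1.03 -4.81] M [ 0.175  2.067 -0.021] w 0.5 gf 3.577331453561783
```

{"op": "move_arm", "data": {
  "series": [
    {"grip":0.5,"xyz":[0,8,0],"angular":[0,0,0]},
    {"grip":0.5,"xyz":[0,15,0],"angular":[0,0,0]},
    {"grip":0.5,"xyz":[0,15,0],"angular":[0,0,0]},
    {"grip":0.5,"xyz":[0,15,-30],"angular":[0,0,0]},
    {"grip":0.5,"xyz":[0,15,-70],"angular":[0,0,0]},
    {"grip":0.5,"xyz":[0,15,-110],"angular":[0,0,0]},
    {"grip":0.5,"xyz":[0,15,-130],"angular":[0,0,0]}
  ]
}}

```text
time_s: 24.2
tcp_pos: [0.5926, 0.067, 0.2463]
ee_rot: [[-0.034, -0.999, 0.012], [-0.999, 0.034, 0.005], [-0.005, -0.012, -1.0]]
wrist_force: [0.3, 0.7, -0.4]
gripper_width: 0.5
gripper_force: 0.0
```

{"op": "move_arm", "data": {
  "series": [
    {"grip":0.5,"xyz":[-40,30,0],"angular":[0,0,0]},
    {"grip":0.5,"xyz":[-80,60,0],"angular":[0,0,0]},
    {"grip":0.5,"xyz":[-120,90,0],"angular":[0,0,0]},
    {"grip":0.5,"xyz":[-160,120,0],"angular":[0,0,0]},
    {"grip":0.5,"xyz":[-200,150,0],"angular":[0,0,0]},
    {"grip":0.5,"xyz":[-240,160,0],"angular":[0,0,0]},
    {"grip":0.5,"xyz":[-240,160,0],"angular":[0,0,0]}
  ]
}}

```text
time_s: 24.9
tcp_pos: [0.4382, 0.3168, 0.2425]
ee_rot: [[-0.029, -1.0, 0.006], [-1.0, 0.029, 0.007], [-0.007, -0.005, -1.0]]
wrist_force: [-0.2, 0.1, -1.1]
gripper_width: 0.501
gripper_force: 0.0
```

```bash
python3 -c "
from h import *
from station import r
state()
a=r.capture('scene')['img'][200:300,240:370];b=r.capture('top')['img'][170:280,215:325]
c=lambda i:cv2.resize(i,(400,400),interpolation=cv2.INTER_CUBIC)
cv2.imwrite('pics/f.png',np.hstack([c(a),c(b)])[:,:,::-1])"
```

```text
t 24.9 fix [-109.23  317.19  242.53] yaw -89.52 F [-0.23  0.05 -1.12] M [-0.024  0.071 -0.009] w 0.501 gf 0.0
```

View pics/f.png

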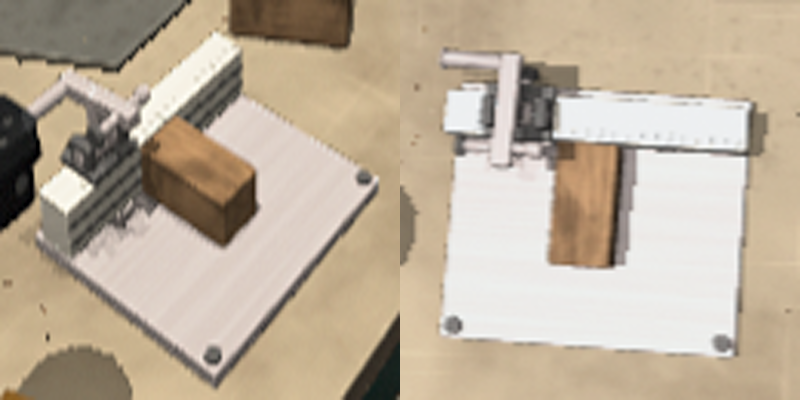

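The stop is back up, with its cap at (445,57) against (447,55) at the start. The block stands flat against the fence, and the arm is clear.

```bash
python3 -c "
from station import r
print(r.finish_job())"
```

```text
the job is handed in; nothing more can be done
None
```

I gauged the block against the fence and stop screw at about 5 N on each for over a second. I then released it, flipped the stop back up to about where it stood, and handed the job in at about 25 s; the result of the judging was not shown.

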